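# Zero the gap comparator on its gauge block

### The arm

A 6-joint arm with a two-finger parallel gripper is mounted at the origin on a cart in front of the work surface, level with it; the furniture and walls round the work are solid. World frame = base frame: x ahead of the robot, y to its left, z up, the work surface at z = 0. Lengths are in m, angles in rad, forces in N, time in s.
With the tool pointing down it reaches from about 0.25 to 0.725 m from the base axis. Payload 4 kg.
Tool frame: the origin (TCP) lies on the centre line of the jaws, within the pads' length; the fingertips stand 17 mm ahead of it and the grasp point (between the pads) lies 2 mm behind it; z points along the fingers, y is the line along which they close (so a half turn about z gives the same grasp; the last joint's range is limited). The gripper opens to 85 mm and grips with 20 to 120 N. Pads are 22 mm wide; open, the fingers measure 114 mm over their backs; the gripper's body (76 mm by 85 mm) begins 54 mm behind the grasp point. The pads swing forward as they close: fully open they stand 13 mm farther back than shut.
Start: joints at [-1.164, 0.241, 0.005, 1.335, 0, 1.571], TCP at [0.198, -0.459, 0.248] pointing down, gripper open.
Joint ranges: [-2.72, 2.72], [-1.05, 1.87], [-1.09, 1.28], [-1.99, 2.15], [-1.42, 1.44], [-3.14, 3.14]. Speed limits (rad/s): [2.79, 2.79, 3.14, 3.14, 3.14, 3.14].

### API

Orientations are given as a unit quaternion [x, y, z, w].
In Python, from workcell import get_obs, imaging, order gives the robot as it stands.
- The arm moves only by the tool apply_moves, never from a script. Its argument "targets" is a list that holds one entry, the list of rows, each a list of 5 numbers: the shift along the world's x, y, z in units of 40 mm (1.0 is 40 mm), then the turn about the world's z in degrees, then the gripper command: -1 is shut, 1 is fully open, values between are in proportion. In form: [[[dx, dy, dz, turn, fingers], ...]]. A call has 1 to 8 rows; each row shifts and turns the commanded pose from where the row before left it; what a row does not reach is not made up. A row lasts 1/12 s, in which the tool goes at most 41.7 mm and 7.16 degrees, less where a joint would pass 70% of its speed; a pose out of reach is approached as far as the arm can. A call is refused whole if a number of a shift passes 1 or a number of a turn 7.16, either way. A call with a gripper value outside its range is refused whole. The fingers move at their own pace and stop on an object; the grip force is fixed at half the most. Time passes only in rows, so rows that do not move let the fingers close. It gives the time, the measured TCP pose, the force, the opening and the grip force at its end, in the units of the state.
- get_obs(): the state, without advancing time (a new reading comes with each control period).
- imaging.camera(name): name is "side" or "top"; returns (picture, depth): 384x512x3 uint8, blue, green, red; 384x512 float32, m along the optical axis (not along the pixel's ray), 0 where there is no reading.
- imaging.get_calibration(name): a dict with "camera_matrix" (3x3 intrinsics, pixels), "eye" and "rotation" of the camera in the world. Camera axes: x right, y down, z forward; pixel columns grow to the right and rows downward; lengths in m; the calibration is good to about 2 mm. A picture is of the moment at which its call begins. get_calibration takes no time and is no camera call.
- order.job_done(): hands the job in; it is judged then, once.
The state is a dict: "clock": time; "joint_pos": joint angles; "joint_vel": joint speeds; "tau": joint torques, N m; "eef_pos": TCP position; "tool_rot": TCP orientation; "ft_force": force on the tool from outside, world axes, zero at the start; "ft_torque": the same for the moment, N m; "grip_width": finger opening in m; "grasp_force": force on a finger pad.
Only numpy, scipy, OpenCV 4.12 (cv2) and the standard library are available. Lean on these libraries where they do the work, as an engineer would, in place of code of your own. Each camera call takes 0.05 s, during which the arm holds its last target. There are 200 camera calls.

### The job

Lay the grey gap gauge flat and centred on the comparator's bed, between the two steel jaws and lengthwise along them, so that its 18 mm width is what the jaws will close on, and let go of it. Then turn the black ratchet knob clockwise until the jaws have closed on the gauge and the knob slips and clicks; stop after one to three clicks. Last, push the jog stick of the readout box over towards the blue dot, hold it there for a second to zero the reading, and let it spring back; leave the bottles, the oil jar and the orange bulb standing where they are.

Things in the scene. Friction and masses are not known exactly. Their poses are not given: they have to be found in the camera images.
- gap_gauge: loose grey steel gauge block, 18 (x) x 52 (y) x 8 mm high, about 60 g, with a black upright pin (9 mm across, 10 mm high above the block) at y = -19 mm; origin at the centre of its underside, z up. Starts flat on the gauge stand, any yaw, its ends hanging over by about 9 mm; grip it by the two ends (52 mm apart). Either end may lie to the front in the comparator
- gauge_stand: fixed small black pedestal, 26 (x) x 34 (y) x 30 mm high on a foot 50 x 50 x 6 mm, cork on top; origin at the centre of its underside. It stands in a row with the white-capped bottle and the oil jar, about 14 cm apart, in any order
- comparator: fixed instrument, plate x -45 to 45, y -100 to 80, 12 mm thick; origin on its underside, front -x towards the robot, z up. Left: dark bed x -16 to 16, y -5 to 75, top at z 45 mm, free space beyond its long edges down to the plate; on it a fixed jaw, x -12 to 12, face at y = 48 looking to -y, and a moving jaw, both 12 mm above the bed. Right: blue drive head, y -94 to -30, with the inclined knob
- bed_centre (a point): middle of the bed's top, at comparator (0, 35, 45) mm, axes as the comparator's. The gauge belongs here, flat, its 52 mm length along comparator x, sticking out 14 mm beyond the jaws at front and rear. The open space runs in y from the moving jaw's face to the fixed jaw's face at +13 mm
- moving_jaw: moving steel jaw, 24 (x) x 25 (y) x 12 mm, slides along comparator y; origin at the bottom middle of its face that looks to the fixed jaw (+y), on the bed top; axes as the comparator's
- knob_grip (a point): on the axis of the black ratchet knob, 30 mm across, 34 mm long, which stands on an aluminium collar 42 mm across, 12 mm high; the point is 22 mm above the collar. z points out along the axis, which leans 25 degrees from vertical towards comparator -x: the gripper must lean likewise. x, y turn with the knob (white line = x). At comparator (-19.4, -62, 105.8) mm. Turns at 0.05 N m, slips at about 0.12
- thimble (a joint): angle of the collar, rad, 0 to 2.75, starts at 0 to 0.9; turns along with the knob, stays where left. Growing = clockwise, looking at the knob's end = jaw closes. Jaw opening = 26 mm - 3.5 mm x value; it meets the gauge at about 2.3. A black line on the collar stands in line with the knob's white line until the knob slips
- ratchet (a joint): slip of the knob against the collar, rad, 0 at the start, growing clockwise. Stays about 0 while the collar turns along; once the jaws are tight on the gauge the collar stops and the knob slips, one click every 0.785 rad (crests at 0.39, 1.18, 1.96, 2.75), and stays where it is left
- readout: fixed grey box 85 (x) x 100 (y) x 40 mm high with a green display; origin at the centre of its underside, z up, front -x towards the robot. The jog stick stands at x = -15, y = 0 mm; on the box top a blue dot at y = -36 mm (right-hand side) and a white dot at y = +36 mm
- jog_stick (a joint): tilt of the spring-centred jog stick, rad, -0.45 to 0.45, 0 upright; positive = towards the blue dot (readout -y). Pivot 38 mm above the bench; spring 0.15 N m/rad, about 1 N at the ball for full tilt. Counts as held over when clearly tilted, more than 0.25
- stick_ball (a point): centre of the black ball, 20 mm across, on top of the 8 mm stick, 56 mm from the pivot (94 mm above the bench when upright)
- sample_bottle: clear sample bottle with white cap, 46 mm across, 105 mm high, loose; origin at the centre of its underside; must stay standing in place
- oil_jar: glass oil jar with stopper, 100 mm across, 192 mm high, loose; origin at the centre of its underside; must stay standing in place
- blue_cap_bottle: sample bottle with blue cap, 46 mm across, 105 mm high, loose, beside the jaws, at about comparator (0, 125) mm; origin at the centre of its underside; must stay standing in place
- orange_bulb: orange rubber bulb standing upright, 51 mm across, 82 mm high, loose, just behind the comparator, at about (85, 55) mm; origin at the centre of its underside; must stay standing in place

How it is judged:
By the outcome, as a careful person would: the job done as asked, in the order asked, and still so for the second after the job is handed in, with the robot touching nothing.
It also fails if it takes over 72 s, if anything falls off the work surface, if the arm or the gripper's body presses on something with over 40 N, if the wrist force passes 120 N, or if a joint passes its speed limit or range.

## Working session

There is one attempt and no reset: what is moved stays moved. The work goes in short steps, Python scripts to look and compute and a tool call to move; the robot and the scene stay as the last step left them, time stands still between calls to the robot, and variables do not carry over. Pictures are saved under pics/ and viewed, at most 10 in all, crops included, and the job is handed in when it is done.

Besides the shell and the picture viewer there is one more tool, called after "Request:" as name([rows], argument=value, ...), one row to a line, values as JSON. apply_moves: Moves the arm, as the interface text tells. Its arguments: {"type":"object","properties":{"targets":{"type":"array","items":{"type":"array","items":{"type":"array","items":{"type":"number"}}}}},"required":["targets"]}

```bash
mkdir -p pics; ls
python3 - <<'E'
from workcell import get_obs, imaging
import cv2,numpy as np
for n in("side","top"):
    p,d=imaging.camera(n); cv2.imwrite(f"pics/{n}0.png",p); np.savez(f"{n}0.npz",p=p,d=d)
    c=imaging.get_calibration(n); print(n,np.round(c["camera_matrix"],1).tolist(),np.round(c["eye"],3),np.round(c["rotation"],3).tolist())
o=get_obs();print({k:np.round(v,3).tolist() for k,v in o.items()})
E
```

```text
pics
side [[389.0, 0.0, 256.7], [0.0, 389.0, 189.6], [0.0, 0.0, 1.0]] [0.446 1.302 0.752] [-0.024, 0.86, -0.51, 0.005]
top [[452.8, 0.0, 264.1], [0.0, 452.8, 200.7], [0.0, 0.0, 1.0]] [0.211 0.071 1.514] [-0.699, 0.709, -0.076, 0.061]
{'clock': 0.1, 'joint_pos': [-1.164, 0.241, 0.004, 1.335, -0.0, 1.571], 'joint_vel': [0.001, -0.002, 0.003, -0.001, -0.001, -0.001], 'tau': [-0.0, -37.314, 25.301, 0.011, -0.0, -0.0], 'eef_pos': [0.198, -0.459, 0.248], 'tool_rot': [0.979, 0.202, -0.0, -0.001], 'ft_force': [0.396, 0.622, 0.122], 'ft_torque': [0.034, 0.035, 0.054], 'grasp_force': 0.0, 'grip_width': 0.085}
```

View pics/top0.png

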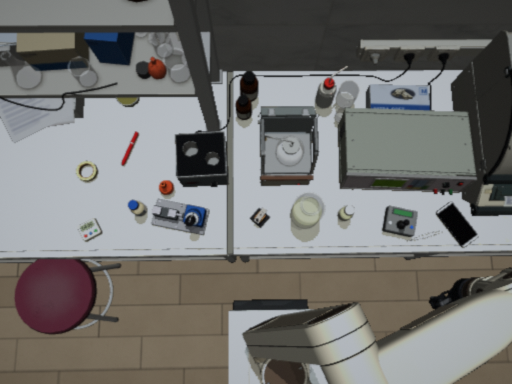

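View pics/side0.png

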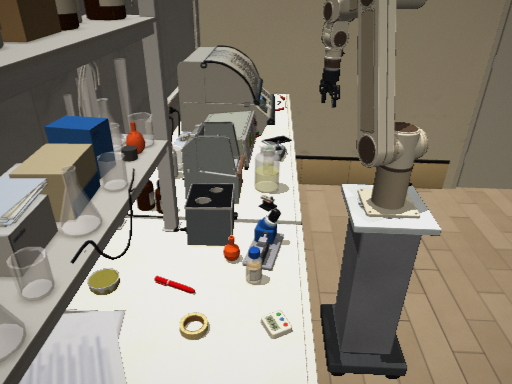

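The top view shows the comparator at about (180,216) with its blue head and knob at (193,215), the gauge stand at (260,216), the oil jar at (308,211), the white-capped bottle at (346,212) and the readout at (400,221). The side view shows the comparator at (263,238) and the gauge at (267,203). Next I'll zoom in on crops.

```bash
cat > h.py <<'E'
import numpy as np,cv2
from scipy.spatial.transform import Rotation as R
from workcell import imaging,get_obs,order
def cal(n):
    c=imaging.get_calibration(n);K=np.array(c["camera_matrix"]);r=np.array(c["rotation"])
    M=R.from_quat(r).as_matrix() if r.size==4 else r
    return K,np.array(c["eye"]),M
def ray(n,u,v):
    K,e,M=cal(n); return e,M@np.linalg.solve(K,[u,v,1.])
def onz(n,u,v,z):
    e,d=ray(n,u,v); return e+d*(z-e[2])/d[2]
def proj(n,p):
    K,e,M=cal(n); q=K@(M.T@(np.array(p)-e)); return q[:2]/q[2]
def tri(a,b):
    # a,b=(name,u,v); closest midpoint and miss
    e1,d1=ray(*a);e2,d2=ray(*b)
    t=np.linalg.lstsq(np.c_[d1,-d2],e2-e1,rcond=None)[0]
    p,q=e1+t[0]*d1,e2+t[1]*d2
    return (p+q)/2,np.linalg.norm(p-q)
def depthpts(n,d,M=None):
    K,e,Rm=cal(n);v,u=np.mgrid[:384,:512]
    P=np.stack([(u-K[0,2])/K[0,0]*d,(v-K[1,2])/K[1,1]*d,d],-1)
    return P@Rm.T+e
def crop(img,u0,v0,u1,v1,s):
    return cv2.resize(img[v0:v1,u0:u1],None,fx=s,fy=s,interpolation=cv2.INTER_CUBIC)
E
python3 - <<'E'
from h import *
t=np.load("top0.npz");s=np.load("side0.npz")
a=crop(t["p"],120,185,280,245,5);b=crop(s["p"],220,190,300,290,5)
c=crop(t["p"],330,190,430,245,5)
out=np.zeros((600,800,3),np.uint8);out[:300,:800]=a;out[300:575,:500]=c
cv2.imwrite("pics/c1.png",out);cv2.imwrite("pics/c2.png",b)
P=depthpts("top",t["d"])
for u,v in[(140,225),(260,216),(182,215),(308,211),(346,212),(400,221)]:print(u,v,np.round(P[v,u],3))
print(onz("top",140,225,0))
E
```

```text
140 225 [ 0.432  0.454 -0.001]
260 216 [0.452 0.051 0.036]
182 215 [0.455 0.305 0.059]
308 211 [ 0.44  -0.089  0.191]
346 212 [ 0.45  -0.221  0.102]
400 221 [ 0.427 -0.41   0.046]
[0.43229294 0.45400133 0.        ]
```

View pics/c1.png

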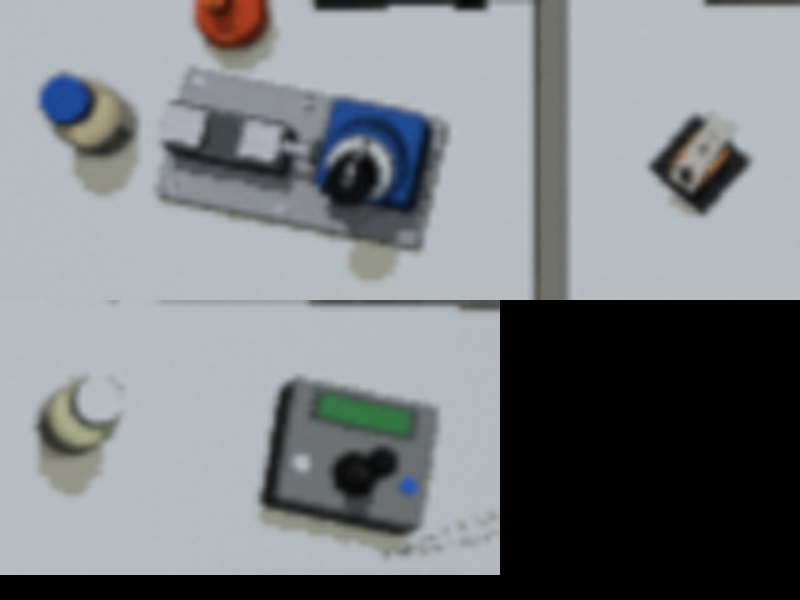

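View pics/c2.png

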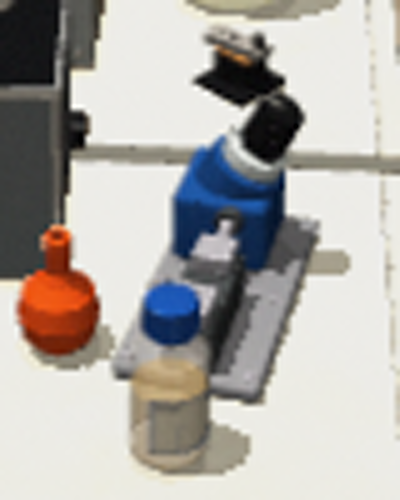

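The top crop shows the jaws at (182,127) and (262,142), the knob at (355,175), the gauge with its pin at (685,173) and its other end near (728,118). In the lower half, the jog ball (380,462) leans at an angle only from perspective, with the blue dot at (408,486). The side crop shows the knob standing on its white collar and the gauge on its stand at (237,45). Now the poses from depth plus colour.

Run:
```python
from h import *
t=np.load("top0.npz");s=np.load("side0.npz");PT=depthpts("top",t["d"]);PS=depthpts("side",s["d"])
def rect(Q):
    r=cv2.minAreaRect((Q[:,:2]*1000).astype(np.float32)); return np.round(r[0],1),np.round(r[1],1),round(r[2],1),len(Q)
def sel(P,x0,x1,y0,y1,z0,z1): 
    return (P[...,0]>x0)&(P[...,0]<x1)&(P[...,1]>y0)&(P[...,1]<y1)&(P[...,2]>z0)&(P[...,2]<z1)
for n,P in(("top",PT),("side",PS)):
    print(n)
    for nm,b in dict(comp=(.38,.55,.2,.405,.006,.2),plate=(.38,.55,.2,.405,.006,.018),jaws=(.40,.51,.27,.40,.050,.066),stand=(.39,.51,-.01,.11,.004,.07),gauge=(.39,.51,-.01,.11,.034,.06),gaugehi=(.39,.51,-.01,.11,.041,.06),readout=(.35,.52,-.5,-.33,.033,.045),jar=(.37,.53,-.16,0,.02,.25),wb=(.40,.53,-.27,-.17,.01,.15)).items():
        m=sel(P,*b); Q=P[m]
        if len(Q)>5: print(nm,*rect(Q),"z",np.round(np.percentile(Q[:,2],[5,50,95]),4))
def hsv(p): return cv2.cvtColor(p,cv2.COLOR_BGR2HSV)
for n,im in(("top",t["p"]),("side",s["p"])):
    H=hsv(im);P=PT if n=="top" else PS
    blue=(H[...,0]>100)&(H[...,0]<125)&(H[...,1]>120)
    for nm,b in dict(dot=(.35,.52,-.5,-.33,.02,.06),cap=(.35,.55,.38,.5,.05,.13)).items():
        m=blue&sel(P,*b);print(n,nm,m.sum(),np.round(P[m].mean(0),4) if m.any() else 0)
    m=sel(P,.35,.52,-.5,-.33,.06,.13); print(n,"ball",m.sum(),np.round(P[m].mean(0),4) if m.any() else 0)
    m=sel(P,.35,.52,.2,.35,.095,.14)
    if m.any(): print(n,"knob",m.sum(),np.round(P[m].mean(0),4),np.round(P[m].max(0),4))
    # gauge bright steel
    m=(H[...,1]<60)&(H[...,2]>110)&sel(P,.39,.51,-.01,.11,.028,.06);print(n,"steel",*rect(P[m]) if m.sum()>5 else 0)
    m=(H[...,2]<70)&sel(P,.39,.51,-.01,.11,.034,.06);print(n,"pin",m.sum(),np.round(P[m].mean(0),4) if m.any() else 0)
```

```text
top
comp [465.3 303.5] [169.5 202.9] 0.3 1571 z [0.0072 0.0235 0.1094]
plate [465.1 303.5] [169.1 202.9] 0.3 751 z [0.0065 0.0117 0.0167]
jaws [475.7 336.7] [121.4  61.4] 73.1 199 z [0.0518 0.0576 0.0635]
stand [449.  49.] [114.3 114.9] 1.1 309 z [0.0043 0.0081 0.0432]
gauge [454.6  49.7] [20.8 51.3] 54.6 85 z [0.0351 0.0401 0.0462]
gaugehi [454.8  50.2] [15.3 46.1] 50.1 30 z [0.0414 0.0432 0.0496]
readout [ 431.6 -415.7] [100.9  86.5] 76.9 625 z [0.0348 0.0399 0.044 ]
jar [460.9 -99.5] [99.1 97.5] 62.2 962 z [0.0532 0.147  0.1942]
wb [ 475.8 -208.4] [101.5  40.3] 47.7 211 z [0.0234 0.0774 0.1085]
side
comp [475.4 319.1] [182.4 122.8] 77.7 1213 z [0.0113 0.0447 0.1113]
plate [473.3 319.6] [182.4 118.5] 77.7 386 z [0.009  0.013  0.0162]
jaws [472.9 328.5] [129.4  61.3] 70.9 205 z [0.0515 0.0583 0.0639]
stand [450.7  55.4] [106.  112.2] 88.5 189 z [0.0045 0.0175 0.0418]
gauge [456.  56.] [25.5 51.4] 43.5 53 z [0.0353 0.0389 0.049 ]
gaugehi [455.9  60.3] [15.2 46.6] 52.0 16 z [0.0413 0.0423 0.0521]
readout [ 408.1 -407.1] [96.6 37.2] 78.0 52 z [0.036  0.041  0.0444]
jar [461.2 -82.7] [99.3 83.5] 4.9 1064 z [0.0291 0.1124 0.1919]
top dot 9 [ 0.4086 -0.4463  0.0422]
top cap 72 [0.4822 0.4532 0.104 ]
top ball 36 [ 0.4166 -0.4111  0.097 ]
top knob 100 [0.4292 0.2704 0.1144] [0.4538 0.287  0.128 ]
top steel [456.4  51.2] [20.2 50. ] 54.3 79
top pin 3 [0.4377 0.0627 0.0488]
side dot 1 [ 0.4088 -0.4419  0.0429]
side cap 114 [0.4829 0.4628 0.1007]
side ball 26 [ 0.4178 -0.407   0.0872]
side knob 112 [0.4317 0.2811 0.1108] [0.4578 0.2932 0.1261]
side steel [456.2  55.8] [25.5 50.8] 43.5 35
side pin 5 [0.438  0.0693 0.0422]
```

The measurements agree with the text: readout yaw is about -13° and comparator yaw about -12°. The gauge is at (0.455, 0.050), long axis -35°, top at about 0.040. I'll move towards it now.

Request:
apply_moves([
  [[0.45,0.8,0,4,1],[0.45,0.8,0,4,1],[0.45,0.8,0,4,1],[0.45,0.8,0,4,1],[0.45,0.8,0,4,1],[0.45,0.8,0,4,1],[0.45,0.8,0,4,1],[0.45,0.8,0,3,1]],
])

```text
clock: 0.77
eef_pos: [0.342, -0.2014, 0.2481]
tool_rot: [0.889, 0.458, -0.0, -0.0]
ft_force: [-0.6, -0.6, -0.4]
grip_width: 0.0855
grasp_force: 0.0
```

Request:
apply_moves([
  [[0.4,0.85,0,0,1],[0.4,0.85,0,0,1],[0.4,0.85,0,0,1],[0.4,0.85,0,0,1],[0.4,0.85,-0.2,0,1],[0.4,0.85,-0.2,0,1],[0.4,0.85,-0.2,0,1],[0,0.3,-0.2,0,1]],
])

```text
clock: 1.43
eef_pos: [0.456, 0.0508, 0.2156]
tool_rot: [0.889, 0.458, 0.001, -0.0]
ft_force: [1.0, -0.2, 0.9]
grip_width: 0.0854
grasp_force: 0.0
```

Run:
```python
from h import *
o=get_obs();M=R.from_quat(o["tool_rot"]).as_matrix();print(o["clock"],np.round(o["eef_pos"],4),"tool y deg",np.degrees(np.arctan2(M[1,1],M[0,1])),"z",M[:,2].round(3),np.round(o["joint_pos"],2))
t=np.load("top0.npz");s=np.load("side0.npz")
# edges from image contour cast on planes
H=cv2.cvtColor(t["p"],cv2.COLOR_BGR2HSV)
P=depthpts("top",t["d"])
def big(m):
    n,l,st,_=cv2.connectedComponentsWithStats(m.astype(np.uint8),connectivity=4);i=1+np.argmax(st[1:,4]);return l==i
def rect(m,z):
    v,u=np.nonzero(m);Q=np.array([onz("top",a,b,z)[:2]*1000 for a,b in zip(u,v)],np.float32);r=cv2.minAreaRect(Q);return np.round(r[0],1),np.round(r[1],1),round(r[2],2),m.sum()
box=np.zeros(H.shape[:2],bool);box[192:240,148:214]=1
V=H[...,2].astype(int)
m=box&((P[...,2]>.007)&(P[...,2]<.2)); m=cv2.morphologyEx(m.astype(np.uint8),cv2.MORPH_OPEN,np.ones((3,3)))>0
m=big(m); Q=P[m]; r=cv2.minAreaRect((Q[:,:2]*1000).astype(np.float32));print("comp",r,m.sum())
# plate edges robust: local yaw scan w/ percentile
b=(H[...,0]>100)&(H[...,0]<125)&(H[...,1]>120)&box; hd=big(b)
Q=P[hd]; Q=Q[Q[:,2]>.02];print("head",cv2.minAreaRect((Q[:,:2]*1000).astype(np.float32)),np.percentile(Q[:,2],[5,50,95]))
br=box&(H[...,1]<40)&(V>150)&(P[...,2]>.046)&(P[...,2]<.07)
n,l,st,_=cv2.connectedComponentsWithStats(br.astype(np.uint8),connectivity=4)
for i in range(1,n):
    if st[i,4]>15: print("jaw?",rect(l==i,.057),P[l==i][:,2].mean())
np.save("mcomp.npy",m)
```

```text
1.4333 [0.456  0.0508 0.2156] tool y deg -35.44369949882073 z [ 0.002  0.002 -1.   ] [ 0.11  0.18 -0.16  1.23  0.    2.3 ]
comp ((459.1692199707031, 318.03857421875), (180.57232666015625, 89.4973373413086), 77.54158782958984) 1336
head ((452.8220520019531, 266.6867370605469), (65.67146301269531, 60.64138412475586), 77.64567565917969) [0.05004264 0.06276538 0.08486548]
jaw? (array([474.4, 389.2]), array([23.8, 21.8]), 77.84, np.int64(51)) 0.05676479090854268
jaw? (array([463.3, 338.2]), array([22.5, 21.4]), 75.11, np.int64(47)) 0.0570950547175493
```

Request:
apply_moves([
  [[0,0,-0.9,0,1],[0,0,-0.9,0,1],[0,0,-0.9,0,1],[0,0,-0.9,0,1],[0,0,-0.6,0,1],[0,0,-0.35,0,1],[0,0,0,0,1],[0,0,0,0,0.3]],
])

```text
clock: 2.1
eef_pos: [0.4529, 0.0467, 0.0336]
tool_rot: [0.89, 0.456, -0.001, -0.001]
ft_force: [0.2, 0.1, 0.1]
grip_width: 0.075
grasp_force: 0.0
```

Request:
apply_moves([
  [[0,0,0,0,-1],[0,0,0,0,-1],[0,0,0,0,-1],[0,0,0,0,-1],[0,0,0,0,-1],[0,0,0,0,-1]],
])

```text
clock: 2.6
eef_pos: [0.4552, 0.047, 0.0361]
tool_rot: [0.89, 0.456, 0.002, 0.001]
ft_force: [-0.5, 0.5, 7.3]
grip_width: 0.0501
grasp_force: 62.4
```

Request:
apply_moves([
  [[0,0,0.3,0,-1],[0,0,0.6,0,-1],[0,0,0.6,0,-1],[0,0,0.5,0,-1],[0,0,0,0,-1]],
])

```text
clock: 3.02
eef_pos: [0.4572, 0.0471, 0.119]
tool_rot: [0.89, 0.456, 0.004, 0.002]
ft_force: [0.9, -0.2, -0.1]
grip_width: 0.0501
grasp_force: 62.7
```

Run:
```python
from h import *
o=get_obs();print({k:np.round(v,4).tolist() for k,v in o.items() if k in("eef_pos","ft_force","ft_torque","tool_rot","grip_width","grasp_force")})
for n in("side","top"):
    p,d=imaging.camera(n);np.savez(f"{n}1.npz",p=p,d=d)
    u,v=proj(n,o["eef_pos"]).astype(int);print(n,u,v)
    c=crop(p,u-32,v-40,u+32,v+40,6);cv2.imwrite(f"pics/{n}1.png",c)
a=cv2.imread("pics/side1.png");b=cv2.imread("pics/top1.png");cv2.imwrite("pics/l1.png",np.hstack([a,b]))
```

```text
{'eef_pos': [0.4572, 0.0471, 0.119], 'tool_rot': [0.8898, 0.4563, 0.0044, 0.0018], 'ft_force': [0.8597, -0.2121, -0.1277], 'ft_torque': [-0.0231, -0.0961, 0.0365], 'grasp_force': 62.6784, 'grip_width': 0.0501}
side 267 177
top 261 209
```

View pics/l1.png

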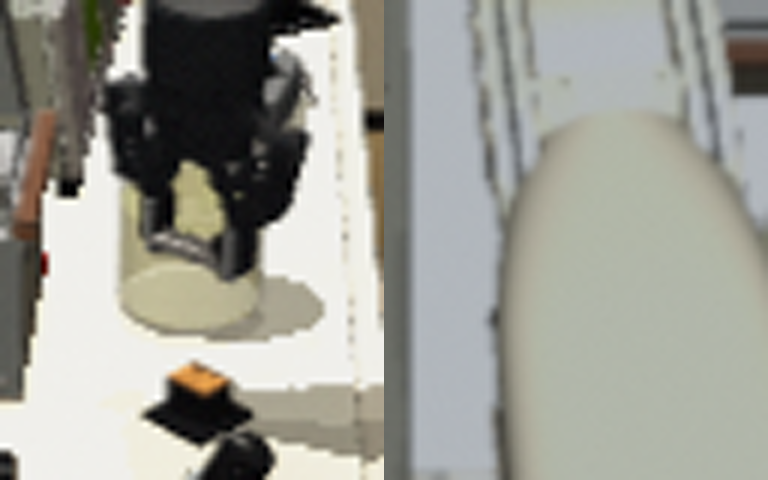

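The side crop shows the gauge held between the fingertips, from (148,236) to (237,268). The empty stand with its cork is below at (200,380), and the top view is blocked by the arm. I'll check the tilt and offset in the grip.

Run:
```python
from h import *
s=np.load("side1.npz")["p"]
o=get_obs();T=np.array(o["eef_pos"]);M=R.from_quat(o["tool_rot"]).as_matrix()
a=np.arctan2(M[1,1],M[0,1]);ey=np.array([np.cos(a),np.sin(a),0]);print("tooly",np.degrees(a))
H=cv2.cvtColor(s,cv2.COLOR_BGR2HSV)
u0,v0=267-32,177-40
print("pred ends (crop px, underside z=T-.006):",[((proj("side",T+ey*k-[0,0,z])-[u0,v0])*6).round(0).tolist() for z in(.006,-.002) for k in(-.026,.026)])
ex=np.array([-ey[1],ey[0],0])
# corners predicted of top face at offset 0 & 3mm along ex
for off in(0,.003):
    print(off,[((proj("side",T+ey*k+ex*(off+w)+[0,0,.002])-[u0,v0])*6+3).round(0).tolist() for k in(-.026,.026) for w in(-.009,.009)])
c=cv2.resize(s[v0+33:v0+50,u0+18:u0+46],None,fx=28,fy=28,interpolation=cv2.INTER_NEAREST)
cv2.imwrite("pics/g1.png",c);print("ex",ex)
```

```text
tooly -35.69076993917732
pred ends (crop px, underside z=T-.006): [[231.0, 269.0], [162.0, 243.0], [231.0, 257.0], [162.0, 232.0]]
0 [[243.0, 254.0], [225.0, 265.0], [174.0, 230.0], [156.0, 240.0]]
0.003 [[240.0, 256.0], [222.0, 267.0], [171.0, 231.0], [153.0, 241.0]]
ex [0.58341038 0.81217752 0.        ]
```

View pics/g1.png

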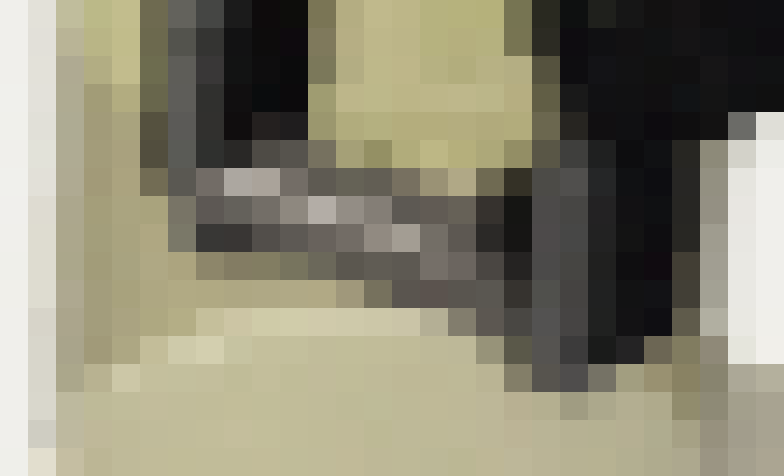

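Request:
apply_moves([
  [[0,0,0.7,0,-1],[0,0,0.7,0,-1],[0,0.4,0.6,2,-1],[0,0.85,0,3.5,-1],[0,0.9,0,3.5,-1],[0,0.9,0,3.5,-1],[0,0.9,0,3.5,-1],[0,0.9,0,3.5,-1]],
])

```text
clock: 3.78
eef_pos: [0.4529, 0.242, 0.1929]
tool_rot: [0.799, 0.602, -0.001, -0.0]
ft_force: [1.3, -0.0, -0.6]
grip_width: 0.0504
grasp_force: 62.7
```

Request:
apply_moves([
  [[0.1,0.9,0,3.5,-1],[0.1,0.9,0,0,-1],[0.1,0.7,0,0,-1],[0,0.5,0,0,-1],[0,0,-0.5,0,-1],[0,0,-0.5,0,-1],[0,0,0,0,-1]],
])

```text
clock: 4.37
eef_pos: [0.4627, 0.3592, 0.1482]
tool_rot: [0.781, 0.625, -0.005, -0.0]
ft_force: [-1.2, -0.4, -1.9]
grip_width: 0.0502
grasp_force: 62.7
```

Run:
```python
from h import *
o=get_obs();M=R.from_quat(o["tool_rot"]).as_matrix();print(o["clock"],np.round(o["eef_pos"],4),"tool y deg",np.degrees(np.arctan2(M[1,1],M[0,1])),M[:,2].round(3))
```

```text
4.3667 [0.4627 0.3592 0.1482] tool y deg -12.628899047074798 [-0.009 -0.007 -1.   ]
```

Request:
apply_moves([
  [[0.15,0.03,-0.6,0,-1],[0,0,-0.6,0,-1],[0,0,-0.5,0,-1],[0,0,-0.2,0,-1],[0,0,0,0,-1],[0,0,0,0,-1]],
])

```text
clock: 4.87
eef_pos: [0.4718, 0.3617, 0.0785]
tool_rot: [0.781, 0.624, -0.0, -0.0]
ft_force: [0.7, -0.8, 0.5]
grip_width: 0.0502
grasp_force: 62.7
```

Run:
```python
from h import *
o=get_obs();T=np.array(o["eef_pos"]);M=R.from_quat(o["tool_rot"]).as_matrix();print(o["clock"],T.round(4),"tool y deg",np.degrees(np.arctan2(M[1,1],M[0,1])),o["ft_force"])
p,d=imaging.camera("side");t,dt=imaging.camera("top");np.savez("s2.npz",p=p,d=d)
u,v=proj("side",T).astype(int)
a=crop(p,u-30,v-30,u+30,v+20,8);ut,vt=proj("top",T).astype(int)
b=crop(t,ut-20,vt-25,ut+20,vt+25,8);cv2.imwrite("pics/p2.png",np.hstack([a,b]));print(u,v,ut,vt)
```

```text
4.8667 [0.4718 0.3617 0.0785] tool y deg -12.711747030225524 [ 0.6797628  -0.83198735  0.50864486]
259 237 163 208
```

View pics/p2.png

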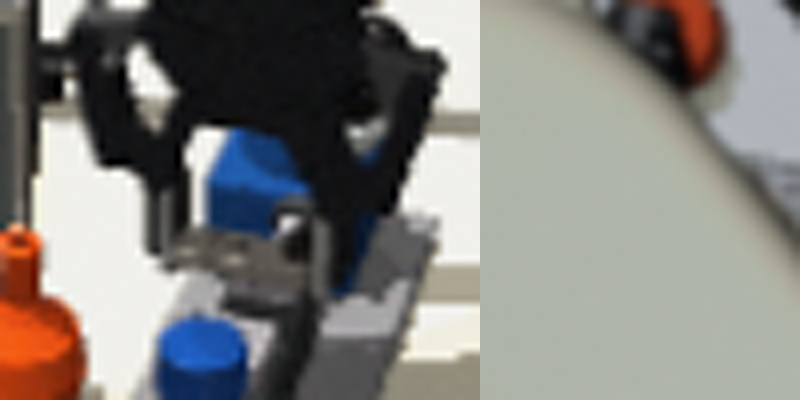

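The side crop shows the gauge level above the bed, from (175,245) to (310,265), pin at the front (292,235), between the jaws. I'll fine-correct and lower it.

Request:
apply_moves([
  [[-0.08,-0.06,-0.2,0,-1],[0,0,-0.2,0,-1],[0,0,-0.15,0,-1],[0,0,0,0,-1],[0,0,0,0,-1]],
])

```text
clock: 5.38
eef_pos: [0.4681, 0.3592, 0.0556]
tool_rot: [0.781, 0.625, -0.001, -0.0]
ft_force: [-0.3, 0.2, -0.6]
grip_width: 0.0498
grasp_force: 62.7
```

Request:
apply_moves([
  [[0,0,-0.06,0,-1],[0,0,-0.03,0,-1],[0,0,0,0,-1],[0,0,0,0,-1]],
])

```text
clock: 5.72
eef_pos: [0.4687, 0.3596, 0.0527]
tool_rot: [0.781, 0.625, 0.0, 0.0]
ft_force: [-0.6, 0.0, -1.0]
grip_width: 0.0501
grasp_force: 62.8
```

Request:
apply_moves([
  [[0,0,-0.03,0,-1],[0,0,0,0,-1],[0,0,0,0,-1]],
])

```text
clock: 5.97
eef_pos: [0.4686, 0.3596, 0.0515]
tool_rot: [0.781, 0.625, -0.0, 0.0]
ft_force: [0.4, 0.1, -0.4]
grip_width: 0.0503
grasp_force: 62.8
```

Request:
apply_moves([
  [[0,0,-0.03,0,-1],[0,0,0,0,-1],[0,0,0,0,-1]],
])

```text
clock: 6.22
eef_pos: [0.4688, 0.3597, 0.0512]
tool_rot: [0.781, 0.625, 0.0, 0.0]
ft_force: [-1.8, -0.8, 5.5]
grip_width: 0.0499
grasp_force: 63.3
```

Request:
apply_moves([
  [[0,0,-0.03,0,-1],[0,0,0,0,-1],[0,0,0,0,-1]],
])

```text
clock: 6.47
eef_pos: [0.4688, 0.3597, 0.0511]
tool_rot: [0.781, 0.625, 0.001, 0.0]
ft_force: [-4.3, -3.7, 11.4]
grip_width: 0.0504
grasp_force: 63.9
```

Contact at z = 0.0512 fits the bed at 45 mm. I'll release with a partial opening, keeping clear of the bulb.

Request:
apply_moves([
  [[0,0,0.04,0,-1],[0,0,0,0,0.3],[0,0,0,0,0.45],[0,0,0,0,0.5],[0,0,0,0,0.5],[0,0,0.3,0,0.5],[0,0,0.8,0,0.5],[0,0,0.9,0,0.5]],
])

```text
clock: 7.13
eef_pos: [0.4668, 0.3582, 0.1285]
tool_rot: [0.781, 0.625, -0.004, -0.0]
ft_force: [0.4, -0.4, -0.0]
grip_width: 0.0644
grasp_force: 0.0
```

Request:
apply_moves([
  [[0,0,0.9,0,0.6],[0,0,0.9,0,1],[-0.6,-0.7,0.5,-7,1],[-0.6,-0.7,0,-7,1],[-0.6,-0.7,0,-7,1],[-0.6,-0.7,0,-7,1],[-0.6,-0.7,0,-7,1],[-0.6,-0.7,0,-7,1]],
])

```text
clock: 7.8
eef_pos: [0.3235, 0.1905, 0.2223]
tool_rot: [0.954, 0.301, -0.0, 0.0]
ft_force: [0.5, -0.4, 0.8]
grip_width: 0.0856
grasp_force: 0.0
```

Run:
```python
from h import *
o=get_obs();T=np.array(o["eef_pos"]);M=R.from_quat(o["tool_rot"]).as_matrix();print(o["clock"],T.round(4),"tool y deg",np.degrees(np.arctan2(M[1,1],M[0,1])),np.round(o["joint_pos"],2))
p,d=imaging.camera("side");t,dt=imaging.camera("top");np.savez("s3.npz",p=p,d=d,t=t,dt=dt)
a=crop(p,225,195,295,270,6);b=crop(t,148,188,212,245,6);out=np.zeros((450,810,3),np.uint8);out[:450,:420]=a;out[:342,420:804]=b;cv2.imwrite("pics/p3.png",out[:,:800])
```

```text
7.8 [0.3235 0.1905 0.2223] tool y deg -55.02161822900512 [ 0.53  0.01 -0.33  1.23 -0.    3.06]
```

View pics/p3.png

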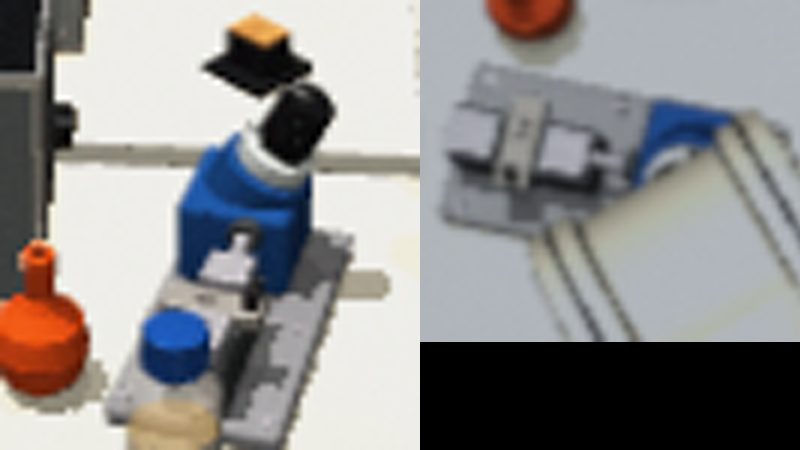

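The gauge lies flat between the jaws: top crop at (520,150), side crop at (210,300), pin at the front. The bottle and bulb are undisturbed. Next I'll turn the wrist the other way, because joint 6 is near its limit, and go above the knob.

Request:
apply_moves([
  [[0.1,0.1,0,7.1,1],[0.1,0.1,0,7.1,1],[0.1,0.1,0,7.1,1],[0.1,0.1,0,7.1,1],[0.1,0.1,0,7.1,1],[0.1,0.1,0,7.1,1],[0.1,0.1,0,7.1,1],[0.1,0.1,0,7.1,1]],
])

```text
clock: 8.57
eef_pos: [0.3575, 0.2245, 0.2224]
tool_rot: [0.691, 0.722, 0.0, -0.0]
ft_force: [-0.5, 0.7, 0.1]
grip_width: 0.0854
grasp_force: 0.0
```

Request:
apply_moves([
  [[0.1,0.1,0,7.1,1],[0.1,0.1,0,7.1,1],[0.1,0.1,0,7.1,1],[0.1,0.1,0,7.1,1],[0.1,0.1,0,7.1,1],[0.1,0.1,0,7.1,1],[0.1,0.1,0,7.1,1],[0.1,0.1,0,7.1,1]],
])

```text
clock: 9.23
eef_pos: [0.3894, 0.2565, 0.2223]
tool_rot: [0.265, 0.964, 0.0, -0.0]
ft_force: [0.0, -0.2, 0.7]
grip_width: 0.0854
grasp_force: 0.0
```

Request:
apply_moves([
  [[0.2,0.1,0,7.1,0.4],[0.2,0.1,0,7.1,0.4],[0.2,0.1,0,7.1,0.4],[0.2,0.1,0,7.1,0.4],[0.2,0.1,0,7.1,0.4],[0,0,0,7.1,0.4],[0,0,0,0,0.4],[0,0,0,0,0.4]],
])

```text
clock: 9.9
eef_pos: [0.429, 0.2761, 0.2221]
tool_rot: [-0.099, 0.995, -0.0, -0.0]
ft_force: [0.3, -0.5, 0.3]
grip_width: 0.0598
grasp_force: 0.0
```

```bash
cat >> h.py <<'E'
def st():
    o=get_obs();M=R.from_quat(o["tool_rot"]).as_matrix();a=np.degrees(np.arctan2(M[1,1],M[0,1]))
    print(round(o["clock"],2),np.round(o["eef_pos"],4),"tooly",a.round(1),"F",np.round(o["ft_force"],1),"Tq",np.round(o["ft_torque"],2),"w",round(o["grip_width"],4),"g",round(o["grasp_force"],1),np.round(o["joint_pos"],2))
    return o
E
python3 -c "from h import *;st()"
```

```text
9.9 [0.429  0.2761 0.2221] tooly 101.4 F [ 0.3 -0.5  0.3] Tq [0.02 0.08 0.02] w 0.0598 g 0.0 [ 0.57  0.27 -0.02  1.28  0.    0.37]
```

Request:
apply_moves([
  [[-0.04,-0.1,-0.5,0,0.4],[0,0,-0.8,0,0.4],[0,0,-0.7,0,0.4],[0,0,-0.4,0,0.4],[0,0,-0.2,0,0.4],[0,0,0,0,0.4],[0,0,0,0,0.4]],
])

```text
clock: 10.48
eef_pos: [0.4274, 0.272, 0.119]
tool_rot: [-0.1, 0.995, 0.0, 0.0]
ft_force: [1.0, -0.2, 0.7]
grip_width: 0.0596
grasp_force: 0.0
```

Run:
```python
from h import *
o=st()
p,d=imaging.camera("side");t,dt=imaging.camera("top");np.savez("s4.npz",p=p,d=d,t=t,dt=dt)
a=crop(p,240,170,310,250,7);cv2.imwrite("pics/k4.png",a);print((proj("side",o["eef_pos"])-[240,170])*7)
```

```text
10.48 [0.4274 0.272  0.119 ] tooly 101.5 F [ 1.  -0.2  0.7] Tq [ 0.07 -0.   -0.  ] w 0.0596 g 0.0 [ 0.57  0.35 -0.2   1.02  0.    0.37]
[245.18416942 281.99717677]
```

View pics/k4.png

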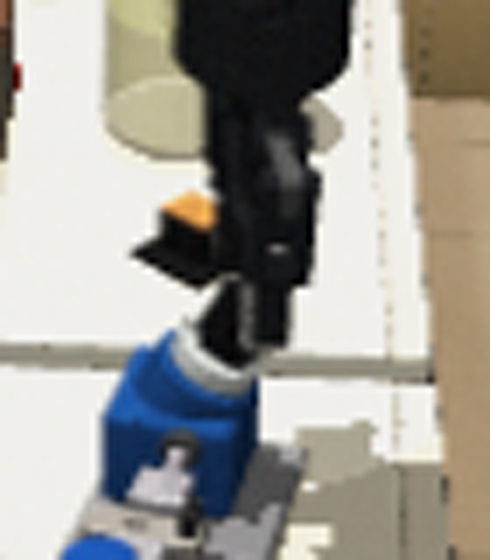

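The side crop shows the fingers straddling the knob, near pad at (265,330), above the white collar at (215,360). I'll lower slightly and grip.

Request:
apply_moves([
  [[0,0,-0.15,0,0.4],[0,0,0,0,0],[0,0,0,0,-1],[0,0,0,0,-1],[0,0,0,0,-1],[0,0,0,0,-1]],
])

```text
clock: 11.08
eef_pos: [0.4271, 0.2727, 0.1135]
tool_rot: [-0.1, 0.995, 0.001, 0.0]
ft_force: [-3.1, 2.6, 4.7]
grip_width: 0.0291
grasp_force: 57.3
```

```bash
python3 -c "from h import *;st()"
```

```text
11.08 [0.4271 0.2727 0.1135] tooly 101.5 F [-3.1  2.6  4.7] Tq [ 0.32  0.66 -0.12] w 0.0291 g 57.3 [ 0.57  0.35 -0.21  1.01  0.    0.37]
```

Request:
apply_moves([
  [[0,0,0,-5,-1],[0,0,0,-5,-1],[0,0,0,-5,-1],[0,0,0,-5,-1],[0,0,0,0,-1]],
])

```text
clock: 11.5
eef_pos: [0.4265, 0.2747, 0.1148]
tool_rot: [0.074, 0.997, 0.004, -0.001]
ft_force: [-7.8, 4.2, 11.9]
grip_width: 0.0281
grasp_force: 58.0
```

```bash
python3 -c "from h import *;st()"
```

```text
11.5 [0.4265 0.2747 0.1148] tooly 81.5 F [-7.8  4.2 11.9] Tq [1.41 1.34 0.19] w 0.0281 g 58.0 [ 0.57  0.35 -0.21  1.01  0.01  0.72]
```

Request:
apply_moves([
  [[0,0,0,-5,-1],[0,0,0,-5,-1],[0,0,0,-5,-1],[0,0,0,-5,-1],[0,0,0,-5,-1],[0,0,0,-5,-1],[0,0,0,0,-1]],
])

```text
clock: 12.08
eef_pos: [0.428, 0.2765, 0.1153]
tool_rot: [0.329, 0.944, 0.006, -0.001]
ft_force: [-6.3, 6.8, 9.6]
grip_width: 0.028
grasp_force: 78.0
```

```bash
python3 -c "from h import *;st()"
```

```text
12.08 [0.428  0.2765 0.1153] tooly 51.6 F [-6.3  6.8  9.6] Tq [2.66 0.37 0.62] w 0.028 g 78.0 [ 0.57  0.35 -0.21  1.    0.01  1.24]
```

Request:
apply_moves([
  [[0,0,0,0,0.15],[0,0,0,0,0.15],[0,0,0,6.5,0.15],[0,0,0,6.5,0.15],[0,0,0,6.5,0.15],[0,0,0,6.5,0.15],[0,0,0,6.5,0.15],[0,0,0,6.5,0.15]],
])

```text
clock: 12.75
eef_pos: [0.4274, 0.2711, 0.112]
tool_rot: [-0.007, 1.0, -0.001, -0.0]
ft_force: [0.4, 0.5, -0.4]
grip_width: 0.0488
grasp_force: 0.0
```

Request:
apply_moves([
  [[0,0,0,6.5,0.15],[0,0,0,6.5,0.15],[0,0,0,0,0.15]],
])

```text
clock: 13.0
eef_pos: [0.4273, 0.2711, 0.112]
tool_rot: [-0.118, 0.993, -0.001, -0.0]
ft_force: [-0.1, -0.4, 0.3]
grip_width: 0.0491
grasp_force: 0.0
```

Run:
```python
from h import *
o=st()
a=np.load("s3.npz")
ps,ds=imaging.camera("side");pt,dt=imaging.camera("top");np.savez("s5.npz",p=ps,d=ds,t=pt,dt=dt)
for nm,f in(("before",(a["p"],a["d"],a["t"],a["dt"])),("now",(ps,ds,pt,dt))):
    for n,im,d in(("side",f[0],f[1]),("top",f[2],f[3])):
        H=cv2.cvtColor(im,cv2.COLOR_BGR2HSV);P=depthpts(n,d)
        c,s=np.cos(np.radians(-12.46)),np.sin(np.radians(-12.46))
        X=P-[.4613,.3278,0];L=np.stack([c*X[...,0]+s*X[...,1],-s*X[...,0]+c*X[...,1],P[...,2]],-1)*1000
        m=(H[...,1]<45)&(H[...,2]>150)&(abs(L[...,0])<16)&(L[...,1]>-10)&(L[...,1]<36)&(L[...,2]>48)&(L[...,2]<66)
        print(nm,n,m.sum(),np.round(L[m].mean(0),1) if m.any() else "",np.round(np.percentile(L[m][:,1],[5,95]),1) if m.any() else "")
```

```text
13.0 [0.4273 0.2711 0.112 ] tooly 103.6 F [-0.1 -0.4  0.3] Tq [ 0.06 -0.05  0.02] w 0.0491 g 0.0 [ 0.57  0.36 -0.21  1.01 -0.    0.33]
before side 45 [-1.3 17.4 57.4] [ 2.7 34.4]
before top 50 [-1.1 13.5 56.9] [ 1.7 33.1]
now side 48 [-0.8 17.2 57.4] [-2.3 33.5]
now top 0
```

Request:
apply_moves([
  [[0,0.08,0.04,0,0.15],[0,0,0,0,-1],[0,0,0,0,-1],[0,0,0,0,-1],[0,0,0,0,-1]],
])

```text
clock: 13.52
eef_pos: [0.4279, 0.2733, 0.1151]
tool_rot: [-0.116, 0.993, -0.002, 0.001]
ft_force: [0.8, -5.3, 6.6]
grip_width: 0.0295
grasp_force: 57.7
```

```bash
python3 -c "from h import *;st()"
```

```text
13.52 [0.4279 0.2733 0.1151] tooly 103.4 F [ 0.8 -5.3  6.6] Tq [-1.38 -0.08 -0.19] w 0.0295 g 57.7 [ 0.57  0.35 -0.2   1.01 -0.    0.34]
```

Request:
apply_moves([
  [[0,0,0,-6,-1],[0,0,0,-6,-1],[0,0,0,-6,-1],[0,0,0,-6,-1],[0,0,0,-6,-1],[0,0,0,-6,-1],[0,0,0,-6,-1],[0,0,0,-6,-1]],
])

```text
clock: 14.18
eef_pos: [0.4279, 0.2763, 0.1169]
tool_rot: [0.298, 0.954, 0.002, 0.001]
ft_force: [-3.2, -1.5, 10.8]
grip_width: 0.0274
grasp_force: 71.2
```

Request:
apply_moves([
  [[0,0,0,-6,-1],[0,0,0,0,-1]],
])

```text
clock: 14.35
eef_pos: [0.4284, 0.2768, 0.1171]
tool_rot: [0.347, 0.938, 0.003, 0.001]
ft_force: [-3.8, -2.2, 13.4]
grip_width: 0.0276
grasp_force: 74.9
```

```bash
python3 -c "from h import *;st()"
```

```text
14.35 [0.4284 0.2768 0.1171] tooly 49.4 F [-3.8 -2.2 13.4] Tq [ 0.84 -0.05  0.61] w 0.0276 g 74.9 [ 0.57  0.35 -0.2   1.01  0.    1.28]
```

Request:
apply_moves([
  [[0,0,0,0,0.15],[0,0,0,3,0.15],[0,0,0.6,6.5,0.15],[0,0,0.7,6.5,0.15],[0,0,0.7,6.5,0.15],[-0.2,-0.9,0,6.5,0.15],[-0.2,-0.9,0,6.5,0.15],[-0.2,-0.9,0,6.5,0.15]],
])

```text
clock: 15.02
eef_pos: [0.4033, 0.1665, 0.1948]
tool_rot: [-0.017, 1.0, 0.0, 0.001]
ft_force: [1.9, -1.0, 0.1]
grip_width: 0.0491
grasp_force: 0.0
```

Request:
apply_moves([
  [[-0.2,-0.9,0,6.5,0.15],[-0.2,-0.9,0,4,0.15],[-0.2,-0.9,0,0,0.15],[0,0,0,0,0.15]],
])

```text
clock: 15.35
eef_pos: [0.3773, 0.0548, 0.1941]
tool_rot: [-0.1, 0.995, -0.001, -0.001]
ft_force: [-0.8, 0.5, 0.2]
grip_width: 0.0492
grasp_force: 0.0
```

Run:
```python
from h import *
o=st()
ps,ds=imaging.camera("side");pt,dt=imaging.camera("top");np.savez("s6.npz",p=ps,d=ds,t=pt,dt=dt)
t0=np.load("top0.npz");s0=np.load("side0.npz");s3=np.load("s3.npz")
c,s=np.cos(np.radians(-12.46)),np.sin(np.radians(-12.46))
def W(l): return np.array([.4613+(c*l[0]-s*l[1])/1e3,.3278+(s*l[0]+c*l[1])/1e3,l[2]/1e3])
# brightness profile along comparator y at jaw-top height, averaged over x -8..8
def prof(im,n):
    g=cv2.GaussianBlur(cv2.cvtColor(im,cv2.COLOR_BGR2GRAY),(0,0),.5).astype(np.float32)
    ys=np.arange(-12,52,2);r=[]
    for y in ys:
        q=np.array([proj(n,W((x,y,57))) for x in(-8,-4,0,4,8)],np.float32)
        r.append(cv2.remap(g,q[:,:1].copy(),q[:,1:].copy(),1).mean())
    return ys,np.round(r).astype(int)
print(prof(t0["p"],"top")[0]);
for nm,im in(("t0",t0["p"]),("t3",s3["t"]),("t6",pt)):print(nm,prof(im,"top")[1])
```

```text
15.35 [0.3773 0.0548 0.1941] tooly 101.5 F [-0.8  0.5  0.2] Tq [ 0.03  0.03 -0.09] w 0.0492 g 0.0 [ 0.15  0.04 -0.38  1.15 -0.   -0.05]
[-12 -10  -8  -6  -4  -2   0   2   4   6   8  10  12  14  16  18  20  22
  24  26  28  30  32  34  36  38  40  42  44  46  48  50]
t0 [106  93  83  85  92 112 137 158 169 172 173 172 172 172 171 168 160 143
 118  95  80  74  72  72  72  71  71  69  67  72  91 122]
t3 [102  89  79  81  89 108 133 153 163 167 167 166 166 166 165 162 154 138
 117 110 121 133 139 139 138 140 141 137 119 103 101 122]
t6 [103  91  82  85  89  91  93  98 120 142 159 166 168 168 168 167 166 165
 163 160 156 152 146 139 135 135 139 139 130 117 112 127]
```

Request:
apply_moves([
  [[0.2,0.9,0,0,0.15],[0.2,0.9,0,0,0.15],[0.2,0.9,0,0,0.15],[0.2,0.9,0,0,0.15],[0.2,0.9,0,0,0.15],[0.2,0.9,0,2,0.15],[0.04,0.1,0,0,0.15],[0,0,0,0,0.15]],
])

```text
clock: 16.12
eef_pos: [0.4288, 0.2833, 0.1935]
tool_rot: [-0.124, 0.992, 0.0, 0.0]
ft_force: [-0.1, -0.3, 0.3]
grip_width: 0.0488
grasp_force: 0.0
```

```bash
python3 -c "from h import *;st()"
```

```text
16.12 [0.4288 0.2833 0.1935] tooly 104.2 F [-0.1 -0.3  0.3] Tq [-0.07  0.05  0.  ] w 0.0488 g 0.0 [ 0.58  0.3  -0.06  1.21  0.    0.34]
```

Request:
apply_moves([
  [[-0.03,-0.22,-0.2,0,0.15],[0,0,-0.6,0,0.15],[0,0,-0.6,0,0.15],[0,0,-0.4,0,0.15],[0,0,-0.18,0,0.15],[0,0,0,0,0.15],[0,0,0,0,0.15]],
])

```text
clock: 16.7
eef_pos: [0.4277, 0.2706, 0.1153]
tool_rot: [-0.121, 0.993, -0.0, -0.0]
ft_force: [0.5, -0.2, 0.2]
grip_width: 0.0488
grasp_force: 0.0
```

Request:
apply_moves([
  [[0,0,0,0,-1],[0,0,0,0,-1],[0,0,0,0,-1],[0,0,0,0,-1]],
])

```text
clock: 17.03
eef_pos: [0.428, 0.2731, 0.1173]
tool_rot: [-0.122, 0.993, 0.003, 0.001]
ft_force: [-2.9, 5.2, 4.7]
grip_width: 0.0289
grasp_force: 57.4
```

```bash
python3 -c "from h import *;st()"
```

```text
17.03 [0.428  0.2731 0.1173] tooly 104.0 F [-2.9  5.2  4.7] Tq [ 0.82  0.68 -0.17] w 0.0289 g 57.4 [ 0.57  0.35 -0.2   1.01  0.    0.32]
```

Stroke 3.

Request:
apply_moves([
  [[0,0.02,0,-6,-1],[0,0.02,0,-6,-1],[0,0.02,0,-6,-1],[0,0,0,-6,-1],[0,0,0,-6,-1],[0,0,0,-6,-1],[0,0,0,-6,-1],[0,0,0,-6,-1]],
])

```text
clock: 17.7
eef_pos: [0.428, 0.2757, 0.1188]
tool_rot: [0.294, 0.956, 0.004, -0.0]
ft_force: [-5.2, 0.5, 11.3]
grip_width: 0.0278
grasp_force: 69.1
```

Request:
apply_moves([
  [[0,0,0,-6,-1],[0,0,0,0,-1]],
])

```text
clock: 17.87
eef_pos: [0.4286, 0.2762, 0.119]
tool_rot: [0.343, 0.939, 0.004, 0.0]
ft_force: [-7.3, 1.5, 12.3]
grip_width: 0.0276
grasp_force: 71.8
```

```bash
python3 -c "from h import *;st()"
```

```text
17.87 [0.4286 0.2762 0.119 ] tooly 49.9 F [-7.3  1.5 12.3] Tq [1.31 0.6  0.69] w 0.0276 g 71.8 [ 0.57  0.35 -0.2   1.01  0.    1.27]
```

Request:
apply_moves([
  [[0,0,0,0,0.15],[0,0,0,3,0.15],[0,0,0.6,6.5,0.15],[0,0,0.7,6.5,0.15],[0,0,0.7,6.5,0.15],[-0.2,-0.9,0,6.5,0.15],[-0.2,-0.9,0,6.5,0.15],[-0.2,-0.9,0,6.5,0.15]],
])

```text
clock: 18.53
eef_pos: [0.4045, 0.1648, 0.1969]
tool_rot: [-0.02, 1.0, 0.001, 0.002]
ft_force: [0.4, -1.5, -0.3]
grip_width: 0.0491
grasp_force: 0.0
```

Request:
apply_moves([
  [[-0.2,-0.9,0,6.5,0.15],[-0.2,-0.9,0,4,0.15],[-0.2,-0.9,0,0,0.15],[0,0,0,0,0.15]],
])

```text
clock: 18.87
eef_pos: [0.3785, 0.053, 0.1961]
tool_rot: [-0.104, 0.995, -0.001, 0.0]
ft_force: [0.1, 0.7, -0.6]
grip_width: 0.0494
grasp_force: 0.0
```

```bash
cat >> h.py <<'E'
c,s=np.cos(np.radians(-12.46)),np.sin(np.radians(-12.46))
def W(l): return np.array([.4613+(c*l[0]-s*l[1])/1e3,.3278+(s*l[0]+c*l[1])/1e3,l[2]/1e3])
def samp(im,n,pts):
    q=np.array([proj(n,p) for p in pts],np.float32)
    return cv2.remap(im.astype(np.float32),q[:,:1].copy(),q[:,1:].copy(),cv2.INTER_LINEAR)
def prof(im):
    g=cv2.GaussianBlur(cv2.cvtColor(im,cv2.COLOR_BGR2GRAY),(0,0),.5)
    return np.round([samp(g,"top",[W((x,y,57)) for x in(-8,-4,0,4,8)]).mean() for y in range(-12,52,2)]).astype(int)
E
python3 - <<'E'
from h import *
st();ps,ds=imaging.camera("side");pt,dt=imaging.camera("top");np.savez("s7.npz",p=ps,d=ds,t=pt,dt=dt)
print(prof(pt))
a=np.load("s6.npz")
out=[]
for im in(np.load("top0.npz")["p"],a["t"],pt): out.append(crop(im,178,200,206,228,9))
for im in(np.load("side0.npz")["p"],a["p"],ps): out.append(crop(im,255,203,283,231,9))
cv2.imwrite("pics/k7.png",np.vstack([np.hstack(out[:3]),np.hstack(out[3:])]))
E
```

```text
18.87 [0.3785 0.053  0.1961] tooly 101.9 F [ 0.1  0.7 -0.6] Tq [0.01 0.06 0.01] w 0.0494 g 0.0 [ 0.14  0.04 -0.37  1.16 -0.   -0.07]
[103  90  82  85  89  93  94  96 100 115 138 154 165 167 168 168 167 167
 165 164 161 156 153 149 144 141 139 141 143 140 135 142]
```

```bash
cat >> h.py <<'E'
t25=np.radians(25);AX=np.array([-np.sin(t25),0,np.cos(t25)]);E1=np.array([np.cos(t25),0,np.sin(t25)]);E2=np.array([0,1,0.])
G=np.array([-19.4,-62,105.8])
def ring(im,n,h,r,step=15):
    # brightness around the knob axis at height h above knob_grip, radii r (mm); angle from comparator +x, ccw seen from the end
    g=im.max(axis=2);A=np.arange(0,360,step);return A,np.round([samp(g,n,[W(G+AX*h+k*(E1*np.cos(np.radians(a))+E2*np.sin(np.radians(a)))) for k in r]).mean() for a in A]).astype(int)
E
python3 - <<'E'
from h import *
z=[("0",np.load("top0.npz")["p"],np.load("side0.npz")["p"])]+[(k,np.load(f"s{k}.npz")["t"],np.load(f"s{k}.npz")["p"]) for k in"67"]
print(ring(z[0][1],"top",0,[1])[0])
for k,t,p in z:
    for n,im in(("top",t),("side",p)):
        print(k,n,"knobtop",ring(im,n,12,(5,8,11))[1].tolist());print(k,n,"collar",ring(im,n,-22,(18,))[1].tolist())
E
```

```text
[  0  15  30  45  60  75  90 105 120 135 150 165 180 195 210 225 240 255
 270 285 300 315 330 345]
0 top knobtop [86, 77, 50, 37, 31, 28, 27, 24, 22, 22, 20, 19, 19, 18, 19, 20, 21, 21, 19, 18, 20, 24, 37, 65]
0 top collar [123, 166, 168, 175, 157, 125, 85, 32, 20, 24, 24, 17, 17, 34, 69, 105, 113, 134, 146, 149, 161, 166, 168, 157]
0 side knobtop [83, 64, 48, 36, 33, 27, 24, 21, 21, 21, 21, 20, 24, 30, 33, 33, 42, 43, 52, 48, 59, 69, 81, 89]
0 side collar [178, 207, 219, 225, 217, 217, 208, 188, 178, 144, 125, 124, 111, 86, 38, 10, 14, 11, 13, 16, 21, 97, 183, 202]
6 top knobtop [18, 18, 18, 18, 18, 17, 18, 18, 18, 20, 22, 25, 28, 34, 43, 57, 76, 95, 93, 60, 35, 25, 21, 19]
6 top collar [167, 164, 160, 170, 144, 118, 82, 29, 17, 16, 28, 43, 35, 53, 81, 97, 108, 89, 102, 143, 152, 160, 164, 169]
6 side knobtop [28, 26, 23, 22, 23, 24, 25, 23, 24, 24, 24, 23, 28, 36, 46, 59, 100, 141, 135, 70, 58, 44, 32, 28]
6 side collar [229, 225, 223, 228, 220, 218, 214, 195, 188, 151, 128, 128, 115, 90, 44, 14, 17, 18, 16, 19, 22, 98, 188, 233]
7 top knobtop [17, 17, 16, 18, 18, 18, 18, 19, 21, 23, 27, 37, 52, 72, 89, 76, 46, 29, 21, 18, 17, 17, 17, 16]
7 top collar [169, 165, 161, 168, 144, 130, 85, 29, 17, 19, 38, 78, 86, 43, 52, 57, 117, 144, 142, 142, 155, 161, 161, 168]
7 side knobtop [25, 24, 23, 23, 23, 21, 22, 24, 24, 26, 28, 31, 42, 60, 91, 128, 97, 55, 48, 46, 47, 39, 30, 26]
7 side collar [229, 225, 224, 230, 221, 222, 213, 189, 180, 148, 131, 130, 127, 101, 40, 12, 10, 13, 13, 14, 19, 98, 187, 232]
```

The knob's white line has turned about 145° in all, and the jaw has travelled 7.8 mm, so the jaws are just closed. About 75° more gives two clicks. Stroke 4.

Request:
apply_moves([
  [[0.2,0.9,0,0,0.15],[0.2,0.9,0,0,0.15],[0.2,0.9,0,0,0.15],[0.2,0.9,0,0,0.15],[0.2,0.9,0,0,0.15],[0.2,0.9,0,2,0.15],[0,-0.05,0,0,0.15],[0,0,0,0,0.15]],
])

```text
clock: 19.63
eef_pos: [0.4278, 0.2749, 0.1948]
tool_rot: [-0.127, 0.992, 0.0, 0.0]
ft_force: [-0.0, -0.7, -0.8]
grip_width: 0.0491
grasp_force: 0.0
```

```bash
python3 -c "from h import *;st()"
```

```text
19.63 [0.4278 0.2749 0.1948] tooly 104.6 F [-0.  -0.7 -0.8] Tq [-0.01  0.05 -0.02] w 0.0491 g 0.0 [ 0.57  0.29 -0.08  1.21 -0.    0.32]
```

Request:
apply_moves([
  [[0,0,-0.3,0,0.15],[0,0,-0.6,0,0.15],[0,0,-0.6,0,0.15],[0,0,-0.4,0,0.15],[0,0,-0.1,0,0.15],[0,0,0,0,0.15]],
])

```text
clock: 20.13
eef_pos: [0.4268, 0.2708, 0.1141]
tool_rot: [-0.124, 0.992, -0.001, -0.001]
ft_force: [0.5, 0.1, 0.2]
grip_width: 0.0492
grasp_force: 0.0
```

Request:
apply_moves([
  [[0,0,0,0,-1],[0,0,0,0,-1],[0,0,0,0,-1],[0,0,0,0,-1]],
])

```text
clock: 20.47
eef_pos: [0.4281, 0.2731, 0.1169]
tool_rot: [-0.125, 0.992, 0.002, 0.001]
ft_force: [-4.3, 3.1, 5.5]
grip_width: 0.0292
grasp_force: 57.6
```

Request:
apply_moves([
  [[0,0,0,-6,-1],[0,0,0,-6,-1],[0,0,0,-6,-1],[0,0,0,-6,-1],[0,0,0,-6,-1],[0,0,0,-6,-1],[0,0,0,-6,-1],[0,0,0,-6,-1]],
])

```text
clock: 21.13
eef_pos: [0.4282, 0.2753, 0.1183]
tool_rot: [0.291, 0.957, 0.005, -0.001]
ft_force: [-6.8, 5.1, 14.4]
grip_width: 0.0277
grasp_force: 71.1
```

Request:
apply_moves([
  [[0,0,0,-6,-1],[0,0,0,0,-1],[0,0,0,0,0.15],[0,0,0,6,0.15],[0,0,0,6.5,0.15],[0,0,0,6.5,0.15],[0,0,0,6.5,0.15],[0,0,0,6.5,0.15]],
])

```text
clock: 21.8
eef_pos: [0.4289, 0.2716, 0.1159]
tool_rot: [0.065, 0.998, 0.0, 0.001]
ft_force: [0.1, -0.3, 0.2]
grip_width: 0.0489
grasp_force: 0.0
```

Run:
```python
from h import *
st();p,d=imaging.camera("side");print(ring(p,"side",12,(5,8,11))[1].tolist())
```

```text
21.8 [0.4289 0.2716 0.1159] tooly 82.6 F [ 0.1 -0.3  0.2] Tq [0.02 0.05 0.02] w 0.0489 g 0.0 [ 0.57  0.35 -0.2   1.01 -0.    0.69]
[23, 21, 19, 18, 19, 22, 41, 63, 67, 58, 50, 51, 56, 61, 51, 33, 32, 21, 21, 21, 23, 26, 26, 26]
```

Request:
apply_moves([
  [[0,0,0,0,-1],[0,0,0,0,-1],[0,0,0,0,-1],[0,0,0,0,-1],[0,0,0,-6,-1],[0,0,0,-6,-1],[0,0,0,-6,-1],[0,0,0,-6,-1]],
])

```text
clock: 22.52
eef_pos: [0.429, 0.2755, 0.1174]
tool_rot: [0.275, 0.962, 0.005, 0.0]
ft_force: [-3.4, 6.5, 7.0]
grip_width: 0.028
grasp_force: 62.8
```

Request:
apply_moves([
  [[0,0,0,-6,-1],[0,0,0,-3,-1],[0,0,0,0,-1],[0,0,0,0,0.15],[0,0,0,0,0.15],[0,0,0.6,6,0.15],[0,0,0.7,6.5,0.15],[0,0,0.7,6.5,0.15]],
])

```text
clock: 23.18
eef_pos: [0.4272, 0.2704, 0.1945]
tool_rot: [0.186, 0.983, -0.002, -0.001]
ft_force: [0.4, 0.5, 0.0]
grip_width: 0.0491
grasp_force: 0.0
```

Request:
apply_moves([
  [[-0.2,-0.9,0,6.5,-1],[-0.2,-0.9,0,6.5,-1],[-0.2,-0.9,0,0,-1],[-0.2,-0.9,0,0,-1],[-0.2,-0.9,0,0,-1],[-0.2,-0.9,0,0,-1],[0,0,0,0,-1]],
])

```text
clock: 23.77
eef_pos: [0.3774, 0.0502, 0.1942]
tool_rot: [0.08, 0.997, -0.002, -0.001]
ft_force: [0.3, -0.2, 0.9]
grip_width: 0.0002
grasp_force: 0.0
```

Run:
```python
from h import *
st();ps,ds=imaging.camera("side");pt,dt=imaging.camera("top");np.savez("s8.npz",p=ps,d=ds,t=pt,dt=dt)
print(prof(pt))
for n,im in(("top",pt),("side",ps)):
    print(n,ring(im,n,12,(5,8,11))[1].tolist());print(n,"collar",ring(im,n,-22,(18,))[1].tolist())
```

```text
23.77 [0.3774 0.0502 0.1942] tooly 80.8 F [ 0.3 -0.2  0.9] Tq [0.08 0.02 0.04] w 0.0002 g 0.0 [ 0.14  0.04 -0.37  1.16 -0.    0.3 ]
[103  90  82  85  89  93  94  95 100 115 138 154 164 167 168 168 168 167
 166 164 161 156 153 149 144 141 139 141 143 139 135 142]
top [16, 17, 17, 18, 19, 19, 22, 30, 44, 70, 84, 71, 42, 28, 21, 20, 20, 19, 16, 15, 15, 15, 16, 16]
top collar [170, 167, 165, 171, 157, 119, 80, 31, 18, 32, 77, 34, 16, 33, 51, 58, 113, 143, 143, 143, 156, 161, 160, 168]
side [26, 24, 23, 24, 23, 23, 25, 29, 45, 72, 98, 110, 98, 76, 62, 50, 59, 51, 49, 45, 48, 46, 40, 30]
side collar [223, 224, 223, 231, 221, 222, 213, 188, 183, 150, 132, 130, 124, 109, 70, 12, 13, 13, 14, 16, 22, 98, 187, 228]
```

The jaws are tight: the collar and jaw did not move between the last two strokes. The knob has slipped about 1.2 rad past the collar, so one or two clicks. Now to the jog stick, fingers shut.

Request:
apply_moves([
  [[-0.4,-0.8,0,0,-1],[-0.1,-0.95,0,0,-1],[0,-0.95,0,-2,-1],[0,-0.95,0,-2,-1],[0,-0.95,0,0,-1],[0,-0.95,0,0,-1],[0,-0.95,0,0,-1],[0,-0.95,0,0,-1]],
])

```text
clock: 24.53
eef_pos: [0.3606, -0.2436, 0.1947]
tool_rot: [0.11, 0.994, -0.0, -0.0]
ft_force: [0.9, 1.0, 1.0]
grip_width: 0.0002
grasp_force: 0.0
```

Request:
apply_moves([
  [[0.3,-0.9,0,0,-1],[0.5,-0.8,0,0,-1],[0.6,-0.5,0,0,-1],[0.3,-0.4,0,0,-1],[0,0,0,0,-1]],
])

```text
clock: 24.95
eef_pos: [0.4314, -0.3487, 0.1935]
tool_rot: [0.111, 0.994, -0.001, 0.001]
ft_force: [0.2, 0.6, -0.3]
grip_width: 0.0
grasp_force: 0.0
```

```bash
python3 -c "from h import *;st()"
```

```text
24.95 [ 0.4314 -0.3487  0.1935] tooly 77.3 F [ 0.2  0.6 -0.3] Tq [-0.02 -0.01  0.  ] w 0.0 g 0.0 [-0.68  0.38  0.05  1.24 -0.   -0.46]
```

Request:
apply_moves([
  [[-0.1,-0.3,-0.4,0,-1],[0,-0.1,-0.7,0,-1],[0,0,-0.7,0,-1],[0,0,-0.5,0,-1],[0,0,-0.23,0,-1],[0,0,0,0,-1],[0,0,0,0,-1]],
])

```text
clock: 25.53
eef_pos: [0.4244, -0.3616, 0.0938]
tool_rot: [0.11, 0.994, 0.0, -0.0]
ft_force: [-0.3, -1.0, 0.2]
grip_width: -0.0001
grasp_force: 0.0
```

```bash
python3 -c "from h import *;st()"
```

```text
25.53 [ 0.4244 -0.3616  0.0938] tooly 77.4 F [-0.3 -1.   0.2] Tq [ 0.04 -0.03 -0.05] w -0.0001 g 0.0 [-0.71  0.47 -0.09  1.02 -0.   -0.49]
```

Request:
apply_moves([
  [[-0.04,-0.23,0,0,-1],[-0.04,-0.23,0,0,-1],[-0.04,-0.23,0,0,-1],[-0.04,-0.23,0,0,-1],[0,-0.2,0,0,-1],[0,0,0,0,-1]],
])

```text
clock: 26.03
eef_pos: [0.4172, -0.4093, 0.0941]
tool_rot: [0.112, 0.994, -0.0, 0.0]
ft_force: [-0.4, 1.4, 1.7]
grip_width: -0.0
grasp_force: 0.4
```

Run:
```python
from h import *
o=st();ps,ds=imaging.camera("side");pt,dt=imaging.camera("top");np.savez("s9.npz",p=ps,d=ds,t=pt,dt=dt)
T=o["eef_pos"]
for n,d in(("top",dt),("side",ds)):
    P=depthpts(n,d)
    for z0,z1 in((.06,.085),(.085,.11)):
        m=(P[...,0]>.38)&(P[...,0]<.46)&(P[...,1]>-.47)&(P[...,1]<T[1]+.03)&(P[...,2]>z0)&(P[...,2]<z1)
        if m.any(): print(n,z0,m.sum(),P[m].mean(0).round(4),P[m].min(0).round(3),P[m].max(0).round(3))
u,v=(proj("top",[.415,-.42,.09])).astype(int);u2,v2=proj("side",[.415,-.42,.09]).astype(int)
cv2.imwrite("pics/j9.png",np.hstack([crop(pt,u-25,v-25,u+25,v+25,8),crop(ps,u2-25,v2-25,u2+25,v2+25,8)]))
```

```text
26.03 [ 0.4172 -0.4093  0.0941] tooly 77.2 F [-0.4  1.4  1.7] Tq [ 0.16 -0.07  0.01] w -0.0 g 0.4 [-0.78  0.51 -0.01  1.05 -0.   -0.55]
top 0.06 4 [ 0.4079 -0.4092  0.0782] [ 0.405 -0.415  0.062] [ 0.415 -0.4    0.085]
top 0.085 12 [ 0.4092 -0.4022  0.0978] [ 0.406 -0.412  0.085] [ 0.413 -0.396  0.106]
side 0.06 7 [ 0.4156 -0.4123  0.0727] [ 0.411 -0.423  0.06 ] [ 0.425 -0.401  0.083]
side 0.085 24 [ 0.416  -0.3977  0.098 ] [ 0.406 -0.409  0.085] [ 0.425 -0.386  0.11 ]
```

View pics/j9.png

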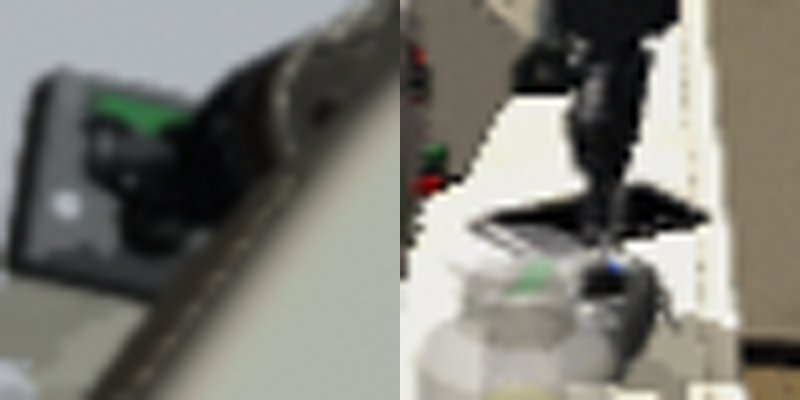

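The top crop shows the closed fingers at the stick, with the white dot at (67,205). The ball is hidden behind the fingers and the force is about 1.4 N towards +y, so it is being pushed. I'll go slightly further while watching the force, then hold.

Request:
apply_moves([
  [[-0.02,-0.1,0,0,-1],[0,0,0,0,-1],[0,0,0,0,-1]],
])

```text
clock: 26.38
eef_pos: [0.4166, -0.4108, 0.0936]
tool_rot: [0.11, 0.994, 0.0, -0.0]
ft_force: [-0.2, 1.1, -0.2]
grip_width: 0.0001
grasp_force: 0.6
```

Run:
```python
from h import *
for _ in range(4): o=st(); imaging.camera("side")
```

```text
26.38 [ 0.4166 -0.4108  0.0936] tooly 77.3 F [-0.2  1.1 -0.2] Tq [ 0.26 -0.05  0.02] w 0.0001 g 0.6 [-0.78  0.51 -0.01  1.05  0.   -0.56]
26.43 [ 0.4166 -0.4107  0.0936] tooly 77.3 F [0.3 1.1 0.2] Tq [ 0.25 -0.06  0.01] w -0.0003 g 0.6 [-0.78  0.51 -0.01  1.05  0.   -0.56]
26.48 [ 0.4167 -0.4107  0.0936] tooly 77.3 F [ 0.8  1.3 -1.3] Tq [ 0.27 -0.06 -0.02] w 0.0001 g 0.6 [-0.78  0.51 -0.01  1.05  0.   -0.56]
26.53 [ 0.4166 -0.4107  0.0936] tooly 77.3 F [-0.   0.5  0.1] Tq [ 0.25  0.01 -0.07] w -0.0001 g 0.6 [-0.78  0.51 -0.01  1.05  0.   -0.56]
```

Request:
apply_moves([
  [[-0.02,-0.08,0,0,-1],[0,0,0,0,-1],[0,0,0,0,-1],[0,0,0,0,-1],[0,0,0,0,-1],[0,0,0,0,-1],[0,0,0,0,-1],[0,0,0,0,-1]],
])

```text
clock: 27.25
eef_pos: [0.4161, -0.4128, 0.0935]
tool_rot: [0.11, 0.994, 0.002, -0.0]
ft_force: [1.4, 4.2, 0.3]
grip_width: -0.0003
grasp_force: 2.6
```

Run:
```python
from h import *
F=[];Q=[]
for _ in range(6): o=get_obs();F.append(o["ft_force"]);Q.append(o["ft_torque"]); imaging.camera("side")
st();print(np.mean(F,0).round(2),np.mean(Q,0).round(3))
```

```text
27.55 [ 0.4161 -0.4128  0.0935] tooly 77.4 F [0.7 5.6 0.7] Tq [ 1.07 -0.28  0.  ] w 0.0003 g 2.6 [-0.78  0.52 -0.01  1.05  0.   -0.56]
[1.13 5.21 0.05] [ 1.033 -0.22   0.   ]
```

Request:
apply_moves([
  [[0,0,0,0,-1],[0,0,0,0,-1],[0,0,0,0,-1],[0,0,0,0,-1],[0,0,0,0,-1],[0,0,0,0,-1],[0,0,0,0,-1],[0,0,0,0,-1]],
])

```text
clock: 28.22
eef_pos: [0.4161, -0.4128, 0.0935]
tool_rot: [0.11, 0.994, 0.002, -0.0]
ft_force: [1.2, 5.5, 0.9]
grip_width: 0.0001
grasp_force: 2.6
```

The stick is at its stop (5 N, full tilt) and has been held there for over 1.5 s. Backing off.

Request:
apply_moves([
  [[0.03,0.3,0,0,-1],[0.05,0.35,0,0,-1],[0.05,0.4,0,0,-1],[0.05,0.3,0,0,-1],[0,0,0.6,0,-1],[0,0,0.8,0,-1],[0,0,0.9,0,-1],[-0.4,0,0.3,0,-1]],
])

```text
clock: 28.88
eef_pos: [0.4111, -0.3613, 0.2033]
tool_rot: [0.109, 0.994, -0.003, 0.004]
ft_force: [1.0, -1.7, 1.2]
grip_width: -0.0001
grasp_force: 0.0
```

Request:
apply_moves([
  [[-0.8,0,0,0,-1],[-0.9,0,0,0,-1],[-0.6,0,0,0,-1],[0,0,0,0,-1],[0,0,0,0,-1]],
])

```text
clock: 29.3
eef_pos: [0.3145, -0.36, 0.1984]
tool_rot: [0.111, 0.994, -0.001, 0.0]
ft_force: [0.6, 0.8, -0.1]
grip_width: -0.0001
grasp_force: 0.0
```

Run:
```python
from h import *
st();ps,ds=imaging.camera("side");pt,dt=imaging.camera("top")
print(prof(pt))
for n,im in(("top",pt),("side",ps)): print(n,ring(im,n,12,(5,8,11))[1].tolist())
t0=np.load("top0.npz")
P0=depthpts("top",t0["d"]);P1=depthpts("top",dt)
for nm,b in dict(ball=(.38,.46,-.46,-.36,.06,.13),wb=(.42,.53,-.27,-.16,.09,.12),jar=(.40,.53,-.16,-.03,.17,.21),blue=(.42,.53,.41,.51,.09,.12),bulb=(.48,.62,.34,.44,.06,.1)).items():
    for P in(P0,P1):
        m=(P[...,0]>b[0])&(P[...,0]<b[1])&(P[...,1]>b[2])&(P[...,1]<b[3])&(P[...,2]>b[4])&(P[...,2]<b[5])
        print(nm,m.sum(),np.median(P[m],0).round(4) if m.any() else "")
```

```text
29.3 [ 0.3145 -0.36    0.1984] tooly 77.2 F [ 0.6  0.8 -0.1] Tq [-0.03 -0.01 -0.  ] w -0.0001 g 0.0 [-0.85  0.23 -0.15  1.2  -0.   -0.63]
[105  93  85  88  91  95  96  98 103 118 141 158 169 171 172 172 172 171
 169 168 164 160 156 153 148 144 143 145 146 143 138 146]
top [16, 16, 17, 18, 19, 20, 24, 31, 45, 72, 86, 72, 44, 29, 22, 21, 21, 19, 17, 16, 16, 16, 16, 16]
side [26, 25, 23, 22, 23, 23, 24, 30, 45, 70, 95, 108, 95, 74, 61, 50, 58, 50, 49, 46, 48, 44, 37, 28]
ball 36 [ 0.4158 -0.4102  0.0997]
ball 36 [ 0.4161 -0.4103  0.0996]
wb 85 [ 0.4582 -0.2312  0.1042]
wb 85 [ 0.4566 -0.2313  0.1048]
jar 413 [ 0.461  -0.0991  0.1907]
jar 414 [ 0.4606 -0.0992  0.1908]
blue 88 [0.4837 0.4519 0.1036]
blue 89 [0.4839 0.4514 0.1039]
bulb 58 [0.5236 0.3744 0.0761]
bulb 62 [0.4954 0.382  0.0756]
```

Run:
```python
from h import *
A=[("side",np.load("side0.npz")["p"],imaging.camera("side")[0]),("top",np.load("top0.npz")["p"],imaging.camera("top")[0])]
for n,a,b in A:
    u,v=proj(n,[.556,.363,.04]).astype(int)
    for im in(a,b):
        H=cv2.cvtColor(im,cv2.COLOR_BGR2HSV);m=np.zeros(H.shape[:2],bool);m[v-40:v+30,u-25:u+25]=1
        m&=(H[...,0]<18)&(H[...,1]>150)&(H[...,2]>80);ys,xs=np.nonzero(m);print(n,m.sum(),xs.mean().round(2),ys.mean().round(2))
```

```text
side 258 231.18 249.78
side 261 231.19 249.73
top 134 165.84 186.91
top 134 165.84 186.91
```

The bulb has not moved. Everything is in place, so I'm handing in.

```bash
python3 -c "from workcell import order;print(order.job_done())"
```

```text
the job is handed in; nothing more can be done
None
```

I handed the job in at about 29 s. The gauge is flat between the closed jaws. The ratchet slipped about 1.2 rad by image measurement, which is one or two clicks. The jog stick was held against its stop towards the blue dot for over 1.5 s and sprang back. The bottles, oil jar and bulb did not move.

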